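Make up two overhaul kits at the pump bench

ROBOT

A 6-joint arm with a two-finger parallel gripper is mounted at the origin on the work surface. World frame = base frame: x ahead of the robot, y to its left, z up, the work surface at z = 0. Lengths are in m, angles in rad, forces in N, time in s.
With the tool pointing down it reaches from about 0.35 to 0.975 m from the base axis. Payload 4.9 kg.
Tool frame: the origin (TCP) lies midway between the tips of the shut fingers; the grasp point (between the pads) lies 19 mm behind it; z points along the fingers, y is the line along which they close (so a half turn about z gives the same grasp; the last joint's range is limited). The gripper opens to 85 mm and grips with 20 to 120 N. Pads are 22 mm wide; open, the fingers measure 114 mm over their backs; the gripper's body (76 mm by 85 mm) begins 54 mm behind the grasp point. The pads swing forward as they close: fully open they stand 13 mm farther back than shut.
Start: joints at [1.169, 0.053, 1.613, -0, 1.476, -0.119], TCP at [0.174, 0.6, 0.231] pointing down, gripper open.
Joint ranges: [-3.01, 3.01], [-1.01, 2.22], [0.06, 2.58], [-1.02, 4.17], [0.09, 2.62], [-3.14, 3.14]. Speed limits (rad/s): [2.57, 2.57, 3.14, 3.14, 3.14, 3.14].

INTERFACE

Orientations are given as a unit quaternion [w, x, y, z].
In Python, from plant import state, grab_frame, camera_info, job_done, spot_in, masks_of, pinpoint gives the robot as it stands.
- The arm moves only by the shell command python3 -m handwheel 'ROWS' [OPENING]. ROWS is JSON, a list that holds one entry, the list of rows, each a list of 6 numbers: the shift along the world's x, y, z in m, then the turn, a rotation vector about the world's x, y, z in degrees. In form: [[[tx, ty, tz, ax, ay, az], ...]]. A call has 1 to 20 rows; each row shifts and turns the commanded pose from where the row before left it; what a row does not reach is not made up. A row lasts 1/12 s, in which the tool goes at most 41.7 mm and 7.16 degrees, less where a joint would pass 70% of its speed; a pose out of reach is approached as far as the arm can. A call is refused whole if a number of a shift passes 0.0417 or a number of a turn 7.16, either way. A call with a gripper value outside its range is refused whole. OPENING is the opening, from 0 (shut) to 1 (fully open), set as the call begins (- or left out, the last holds). The fingers move at their own pace and stop on an object; the grip force is fixed at half the most. Time passes only in rows, so rows that do not move let the fingers close. It gives the time, the measured TCP pose, the force, the opening and the grip force at its end, in the units of the state.
- state(): the state, without advancing time (a new reading comes with each control period).
- grab_frame(name): name is "side" or "top" or "wrist"; returns (picture, depth): 480x640x3 uint8, blue, green, red; 480x640 float32, m along the optical axis (not along the pixel's ray), 0 where there is no reading.
- camera_info(name): a dict with "fx", "fy", "cx", "cy" (pixels), "distortion" ([k1, k2, p1, p2, k3] as OpenCV has them; the pictures are not rectified), "T" (4x4, takes a point from camera to world coordinates). Camera axes: x right, y up, looking along -z (the intrinsics and any distortion apply to the point x, -y, -z); pixel columns grow to the right and rows downward; lengths in m; the calibration is good to about 2 mm. A picture is of the moment at which its call begins: read the wrist's pose just before it. camera_info takes no time and is no camera call; for the wrist camera it gives the pose at the moment of the call.
- job_done(): hands the job in; it is judged then, once.
Trained networks look in the newest picture that a camera, given by its name, has taken for a name from the list of things; names that differ only in an ending like _2 or _b are one class to them, and where a whole thing is asked for, a point or a joint stands for the part that bears it (a point fixed in the world has none). Each returns a list of dicts, best first, with "conf" (0 to 1); they miss things now and then, are a little off and sometimes report something else, mostly with a low value. They report only what shows in the picture. A call takes as long as a camera call. They do not tell look-alikes from the thing itself.
- spot_in(camera, thing): "box" ([left, top, width, height] in pixels, round what is visible of it).
- masks_of(camera, thing): "region" (480x640 bool, what is visible of it) and "box" ([left, top, width, height] in pixels, round what is visible of it).
- pinpoint(camera, thing): "position" ([column, row] in pixels: a listed point, or the origin of a listed thing).
The state is a dict: "time": time; "joint_pos": joint angles; "joint_vel": joint speeds; "joint_efforts": joint torques, N m; "tool_pos": TCP position; "tool_rot": TCP orientation; "contact_force": force on the tool from outside, world axes, zero at the start; "ft_torque": the same for the moment, N m; "gripper_width": opening from 0.0 (shut) to 1.0 (fully open); "grasp_force": force on a finger pad.
Only numpy, scipy, OpenCV 4.12 (cv2) and the standard library are available. Lean on these libraries where they do the work, as an engineer would, in place of code of your own. Each camera call takes 0.05 s, during which the arm holds its last target. There are 200 camera calls.

TASK

Make up two overhaul kits from the loose stock: in the blue tray stand the aluminium piston on the black-lined half and the brass bush in the bare half; then in the red tray stand the steel gear on the black-lined half and the orange filter in the bare half. Complete the blue kit before the red one. Set each part down upright in its half, do not drop it, and leave the white bush, the green cup and the tin where they stand.

Things in the scene. Friction and masses are not known exactly. Their poses are not given: they have to be found in the camera images.
- piston: Bare aluminium engine piston, cylinder 54 mm across, 56 mm tall, with three dark ring grooves near the top and a dark pin end on two sides; about 0.25 kg. Grip it across its sides near the top. It stands upright on the bench at the start. Origin: centre of its underside; z is its own axis, upwards.
- brass_bush: Yellow brass flanged bush: flange 46 mm across and 7 mm high at the foot, sleeve 34 mm across above it, 50 mm tall in all, blind bore 22 mm across open at the top; about 0.16 kg. Grip the sleeve across. It stands upright on the bench at the start. Origin: centre of its underside; z is its own axis, upwards.
- gear: Steel pinion: toothed wheel 54 mm across and 20 mm high at the foot, with a hub 26 mm across above it up to 52 mm, dark bore on top; about 0.22 kg. Grip the hub. It stands upright on the bench at the start. Origin: centre of its underside; z is its own axis, upwards.
- filter: Orange spin-on filter can, cylinder 52 mm across, 66 mm tall, edges rounded 4 mm, dark steel rim at the foot, white disc on top; about 0.18 kg. Grip across its sides near the top. It stands upright on the bench at the start. Origin: centre of its underside; z is its own axis, upwards.
- blue_tray: blue steel tray fixed to the bench at any yaw, 176 mm (its x) by 92 mm (its y); walls 4 mm thick, rim and divider 16 mm above the bench, inner floor 4 mm above it. The divider makes two halves, 82 x 84 mm inside, centred 43 mm either way from the origin along x. The +x half has a black liner (no thickness to speak of); the -x half is bare blue. Origin: centre of the underside, at bench level; z up.
- red_tray: red steel tray fixed to the bench at any yaw, 176 mm (its x) by 92 mm (its y); walls 4 mm thick, rim and divider 16 mm above the bench, inner floor 4 mm above it. The divider makes two halves, 82 x 84 mm inside, centred 43 mm either way from the origin along x. The +x half has a black liner (no thickness to speak of); the -x half is bare red. Origin: centre of the underside, at bench level; z up.
- white_bush: White plastic bush of the same shape and size as the brass one (flange 46 mm, sleeve 34 mm, 50 mm tall), 0.06 kg, standing among the stock. Belongs to neither kit: leave it. Origin: centre of its underside.
- cup: Mint-green cup, 74 mm across, 85 mm tall, standing at the far side of the stock. Leave it. Origin: centre of its underside.
- tin: Steel tin with an ochre label, 70 mm across, 100 mm tall, standing at the far side of the stock. Leave it. Origin: centre of its underside.
Things that resemble listed ones, but are neither listed nor needed, are in the scene too. What is shaped like the filter but purple is not meant.

How it is judged:
By the outcome, as a careful person would: the job done as asked, in the order asked, and still so for the second after the job is handed in, with the robot touching nothing.
It also fails if it takes over 109 s, if anything falls off the work surface, if the arm or the gripper's body presses on something with over 40 N, if the wrist force passes 120 N, or if a joint passes its speed limit or range.

## Working session

There is one attempt and no reset: what is moved stays moved. The work goes in short steps, Python scripts to look and compute and a shell command to move; the robot and the scene stay as the last step left them, time stands still between calls to the robot, and variables do not carry over. Pictures are saved under pics/ and viewed, at most 14 in all, crops included, and the job is handed in when it is done.

```bash
mkdir -p pics; ls
python3 - <<'E'
from plant import *
import cv2,numpy as np
s=state();print(s['time'],s['tool_pos'],s['tool_rot'])
for c in ['top','side']:
    p,d=grab_frame(c);cv2.imwrite(f'pics/{c}0.png',p)
    i=camera_info(c);print(c,i['fx'],i['cx'],i['cy'],i['distortion'],np.round(i['T'],3).tolist())
E
```

```text
pics
0.0 [0.17415224 0.59959832 0.23004435] [-2.73984300e-04  1.40938289e-01  9.90017830e-01 -1.01019964e-03]
top 539.7874589405712 324.42296563176683 241.65425143784677 [-0.15239662  0.          0.          0.          0.        ] [[0.019, 0.981, -0.191, 0.426], [-1.0, 0.015, -0.024, -0.019], [-0.021, 0.191, 0.981, 0.989], [0.0, 0.0, 0.0, 1.0]]
side 546.1245077629787 333.4191409606834 239.30242386924638 [-0.02528398  0.          0.          0.          0.        ] [[1.0, 0.007, -0.017, 0.575], [-0.018, 0.612, -0.791, -0.755], [0.005, 0.791, 0.612, 0.616], [0.0, 0.0, 0.0, 1.0]]
```

View pics/top0.png

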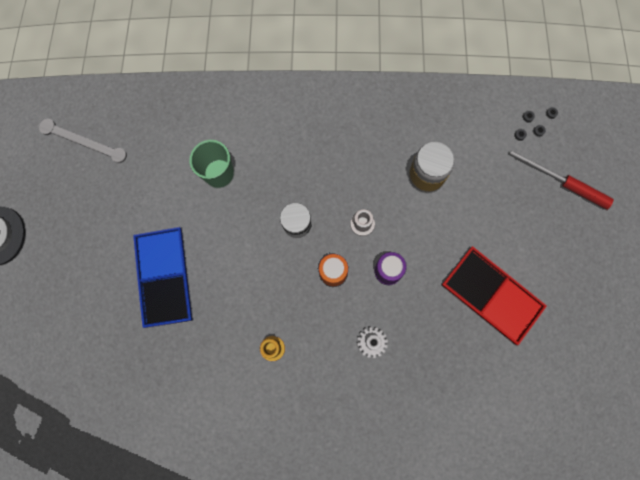

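View pics/side0.png

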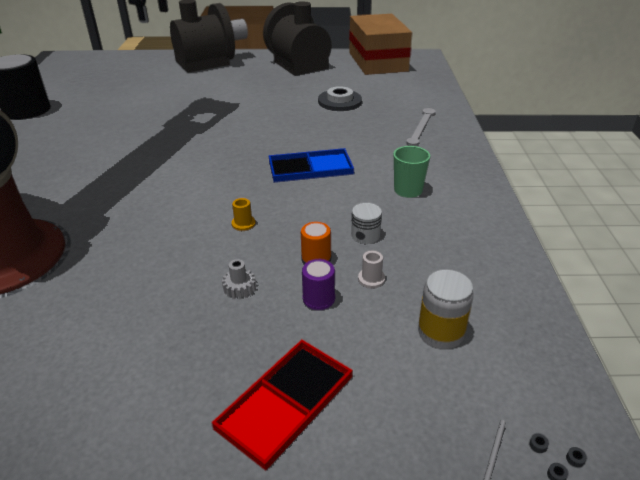

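The top view shows the blue tray at (163,278) with its liner toward the bottom, and the red tray at (494,295) with its liner at upper left. The stock is the piston at (295,217), brass bush (272,348), gear (372,342) and filter (333,268). The purple look-alike is at (391,267) and the white bush at (363,221). The side view agrees. Next I measure both views using masks and depth.

```bash
cat > h.py <<'E'
from plant import *
import cv2,numpy as np
def cloud(cam,d,m,i=None):
    i=i or camera_info(cam)
    K=np.array([[i['fx'],0,i['cx']],[0,i['fy'],i['cy']],[0,0,1]])
    v,u=np.nonzero(m&(d>0))
    n=cv2.undistortPoints(np.c_[u,v].astype(np.float64)[:,None],K,np.array(i['distortion']))[:,0]
    z=d[v,u][:,None]
    P=np.c_[n[:,:1]*z,-n[:,1:]*z,-z]
    return P@i['T'][:3,:3].T+i['T'][:3,3],np.c_[u,v]
def circle(P):  # top rim circle
    zt=np.percentile(P[:,2],97); Q=P[P[:,2]>zt-.004]
    (c,r)=cv2.minEnclosingCircle(Q[:,:2].astype(np.float32)); return np.r_[c,r,zt]
E
python3 - <<'E'
from h import *
for cam in ['top','side']:
    p,d=grab_frame(cam)
    for t in ['piston','brass_bush','gear','filter','white_bush','blue_tray','red_tray','cup','tin']:
        for r in masks_of(cam,t)[:3]:
            if r['conf']<.3: continue
            m=cv2.erode(r['region'].astype(np.uint8),np.ones((3,3)))>0 if 0 else r['region']
            P,uv=cloud(cam,d,m)
            if len(P)<20: continue
            col=np.median(p[m],axis=0)
            if 'tray' in t:
                c,wh,a=cv2.minAreaRect(P[:,:2].astype(np.float32))
                dark=p[uv[:,1],uv[:,0]].max(1)<50
                dv=P[dark,:2].mean(0)-P[~dark,:2].mean(0)
                print(cam,t,round(r['conf'],2),r['box'],'c',np.round(c,4),np.round(wh,3),round(a,1),'liner dir',np.round(np.degrees(np.arctan2(dv[1],dv[0])),1),'z',np.round(np.percentile(P[:,2],[5,50,97]),4))
            else: print(cam,t,round(r['conf'],2),r['box'],'col',col,'xyrz',np.round(circle(P),4))
E
```

```text
top gear 0.76 [356.2, 328.2, 33.6, 30.4] col [168. 168. 171.] xyrz [ 0.4338 -0.0851  0.0125  0.0535]
top filter 0.81 [318.3, 254.2, 25.9, 33.6] col [ 88. 122. 190.] xyrz [ 0.5588 -0.0129  0.0252  0.0684]
top filter 0.75 [375.4, 252.0, 27.9, 34.2] col [134.  85. 112.] xyrz [ 0.5643 -0.1136  0.0257  0.0685]
top white_bush 0.73 [350.5, 208.6, 23.2, 26.1] col [156. 158. 165.] xyrz [ 0.6532 -0.0652  0.0169  0.0513]
top blue_tray 0.71 [135.3, 227.0, 58.9, 104.5] c [0.546 0.309] [0.182 0.101] 10.4 liner dir -170.9 z [0.0014 0.0048 0.0172]
top red_tray 0.73 [442.7, 248.4, 101.9, 96.0] c [ 0.5216 -0.3104] [0.181 0.1  ] 51.0 liner dir 50.8 z [0.0002 0.0037 0.0162]
top cup 0.83 [191.5, 138.9, 43.5, 46.2] col [68. 88. 63.] xyrz [0.7499 0.2102 0.038  0.0858]
top tin 0.55 [410.4, 143.7, 40.4, 48.3] col [169. 170. 170.] xyrz [ 0.7487 -0.1884  0.0323  0.1013]
side piston 0.72 [350.3, 202.7, 29.7, 39.9] col [90. 88. 87.] xyrz [0.6503 0.0535 0.0287 0.0565]
side brass_bush 0.88 [228.2, 200.7, 25.4, 30.9] col [ 0. 69. 99.] xyrz [0.421  0.0905 0.017  0.0496]
side gear 0.59 [220.1, 258.4, 34.2, 41.1] col 
[... 306 characters left out ...]
] col [ 97.  97. 101.] xyrz [ 0.6544 -0.0689  0.0179  0.0499]
side blue_tray 0.67 [393.5, 146.7, 37.7, 52.8] c [0.7607 0.2511] [0.172 0.071] 77.4 liner dir nan z [0.0089 0.0592 0.0842]
side blue_tray 0.55 [267.5, 146.6, 87.4, 34.8] c [0.5455 0.3184] [0.187 0.133] 10.2 liner dir 176.8 z [0.0006 0.0047 0.0162]
side red_tray 0.73 [212.5, 340.5, 139.7, 131.3] c [ 0.5213 -0.3042] [0.19  0.105] 51.0 liner dir 53.6 z [0.0018 0.0043 0.0162]
side cup 0.97 [393.4, 148.5, 41.3, 52.8] col [62. 86. 52.] xyrz [0.7502 0.2094 0.0402 0.0845]
side tin 0.66 [417.9, 270.9, 55.9, 79.5] col [80. 80. 86.] xyrz [ 0.7501 -0.1913  0.0331  0.1004]<stdin>:14: RuntimeWarning: Mean of empty slice.
  ret = um.true_divide(
```

```bash
python3 -m handwheel '[[[0.0239,-0.0273,-0.0035,0,0,0],[0.0239,-0.0273,-0.0035,0,0,0],[0.0239,-0.0273,-0.0035,0,0,0],[0.0239,-0.0273,-0.0035,0,0,0],[0.0239,-0.0273,-0.0035,0,0,0],[0.0239,-0.0273,-0.0035,0,0,0],[0.0239,-0.0273,-0.0035,0,0,0],[0.0239,-0.0273,-0.0035,0,0,0],[0.0239,-0.0273,-0.0035,0,0,0],[0.0239,-0.0273,-0.0035,0,0,0],[0.0239,-0.0273,-0.0035,0,0,0],[0.0239,-0.0273,-0.0035,0,0,0],[0.0239,-0.0273,-0.0035,0,0,0],[0.0239,-0.0273,-0.0035,0,0,0],[0.0239,-0.0273,-0.0035,0,0,0],[0.0239,-0.0273,-0.0035,0,0,0],[0.0239,-0.0273,-0.0035,0,0,0],[0.0239,-0.0273,-0.0035,0,0,0],[0.0239,-0.0273,-0.0035,0,0,0],[0,0,0,0,0,0]]]' 1
python3 - <<'E'
from h import *
i=camera_info('wrist');s=state();print(s['tool_pos'],np.round(i['T'],3).tolist())
p,d=grab_frame('wrist');cv2.imwrite('pics/w1.png',p)
for t in ['piston','filter','white_bush']:
  for r in masks_of('wrist',t)[:2]:
    P,_=cloud('wrist',d,r['region'],i)
    if len(P)>20:print(t,r['conf'],r['box'],np.round(circle(P),4))
E
```

```text
time: 2.77
tool_pos: [0.6313, 0.0766, 0.164]
tool_rot: [0.001, 0.143, 0.99, -0.001]
contact_force: [-1.3, 0.3, 0.5]
gripper_width: 1.0
grasp_force: 0.0
[0.63130582 0.07655237 0.16397347] [[0.283, -0.906, -0.315, 0.55], [0.959, 0.267, 0.095, 0.102], [-0.002, -0.329, 0.944, 0.306], [0.0, 0.0, 0.0, 1.0]]
piston 0.79 [247.5, 219.9, 78.4, 92.0] [0.6518 0.0568 0.027  0.0568]
filter 0.85 [89.9, 128.8, 110.3, 89.2] [ 0.5601 -0.0127  0.0258  0.067 ]
filter 0.64 [0.0, 172.6, 82.6, 94.8] [ 0.5685 -0.1081  0.0241  0.0666]
white_bush 0.91 [106.7, 263.5, 73.7, 73.9] [ 0.6543 -0.0649  0.0175  0.0504]
```

View pics/w1.png

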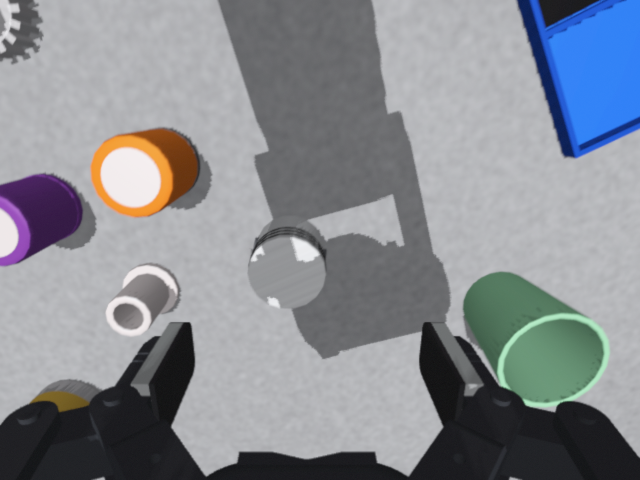

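The piston's flat top is at (287,265), between the open fingers but ahead of them. The white bush (140,300) and the cup (535,340) are clear. Measured piston centre is (0.652, 0.055), top 0.057. Grasping now.

```bash
python3 -m handwheel '[[[0.0069,-0.0072,0,0,0,0],[0.0069,-0.0072,-0.01,0,0,0],[0.0069,-0.0072,-0.02,0,0,0],[0,0,-0.025,0,0,0],[0,0,-0.025,0,0,0],[0,0,-0.022,0,0,0],[0,0,-0.018,0,0,0],[0,0,-0.015,0,0,0],[0,0,-0.01,0,0,0],[0,0,0,0,0,0],[0,0,0,0,0,0]]]'
python3 -m handwheel '[[[0,0,0,0,0,0],[0,0,0,0,0,0],[0,0,0,0,0,0],[0,0,0,0,0,0],[0,0,0,0,0,0],[0,0,0,0,0,0],[0,0,0,0,0,0],[0,0,0,0,0,0]]]' 0
```

```text
time: 3.88
tool_pos: [0.6492, 0.0599, 0.0196]
tool_rot: [-0.0, 0.141, 0.99, -0.0]
contact_force: [0.7, -0.1, 0.2]
gripper_width: 1.0
grasp_force: 0.0
time: 4.55
tool_pos: [0.6508, 0.0596, 0.022]
tool_rot: [0.002, 0.141, 0.99, 0.0]
contact_force: [0.1, -1.2, 5.5]
gripper_width: 0.61
grasp_force: 63.9
```

```bash
python3 -m handwheel '[[[0,0,0.01,0,0,0],[0,0,0.02,0,0,0],[0,0,0.025,0,0,0],[0,0,0.025,0,0,0],[-0.007,0.0115,0.01,0,0,0],[-0.014,0.0232,0,0,0,0],[-0.014,0.0232,0,0,0,0],[-0.014,0.0232,0,0,0,0],[-0.014,0.0232,0,0,0,0],[-0.014,0.0232,0,0,0,0],[-0.014,0.0232,0,0,0,0],[-0.014,0.0232,0,0,0,0],[-0.014,0.0232,0,0,0,0],[-0.014,0.0232,0,0,0,0],[-0.014,0.0232,0,0,0,0],[0,0,0,0,0,0],[0,0,0,0,0,0]]]'
python3 - <<'E'
from h import *
i=camera_info('wrist');p,d=grab_frame('wrist');cv2.imwrite('pics/w2.png',p)
for cam in ['wrist','top']:
  if cam=='top': p,d=grab_frame('top');i=None
  P,uv=cloud(cam,d,np.ones((480,640),bool),i)
  c=p[uv[:,1],uv[:,0]].astype(int)
  q=(c[:,0]>90)&(c[:,2]<60)&(c[:,0]>c[:,1]*1.5)&(P[:,2]<.03)
  R=cv2.minAreaRect(P[q,:2].astype(np.float32));print(cam,R,np.percentile(P[q,2],[5,50,97]),q.sum())
print(state()['tool_pos'])
E
```

```text
time: 5.97
tool_pos: [0.5, 0.3045, 0.1087]
tool_rot: [-0.001, 0.139, 0.99, -0.0]
contact_force: [0.6, 0.3, -2.3]
gripper_width: 0.61
grasp_force: 63.4
wrist ((0.5448909997940063, 0.305245965719223), (0.17487479746341705, 0.09173433482646942), 10.58690357208252) [0.0033735  0.01492031 0.01677324] 4470
top ((0.5864959359169006, 0.31386300921440125), (0.08952151238918304, 0.09167855978012085), 9.460705757141113) [0.00150283 0.00531938 0.01793148] 442
[0.50143519 0.30320191 0.10913022]
```

View pics/w2.png

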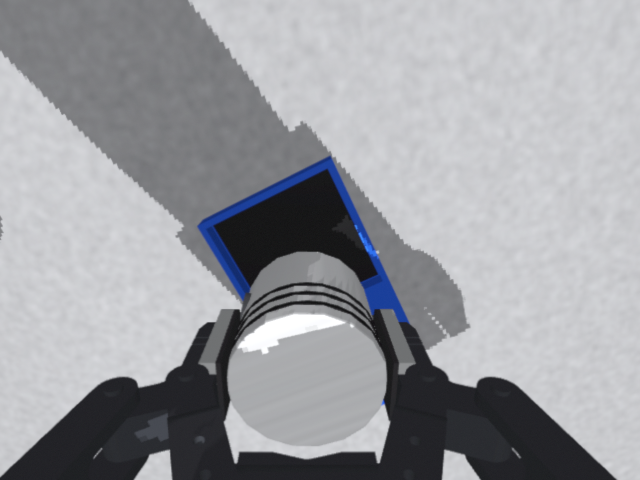

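The wrist picture shows the piston held upright at (307,375) above the blue tray, whose liner half starts at (290,230). The tray centre is about (0.545, 0.306), yaw 10.5°, so the liner half centre is about (0.503, 0.299). Lowering.

```bash
python3 -m handwheel '[[[0.002,-0.004,-0.01,0,0,0],[0,0,-0.02,0,0,0],[0,0,-0.02,0,0,0],[0,0,-0.014,0,0,0],[0,0,-0.006,0,0,0],[0,0,-0.005,0,0,0],[0,0,-0.003,0,0,0],[0,0,-0.002,0,0,0],[0,0,0,0,0,0],[0,0,0,0,0,0]]]'
```

```text
time: 6.9
tool_pos: [0.5048, 0.2997, 0.0307]
tool_rot: [0.001, 0.141, 0.99, 0.0]
contact_force: [-0.0, 0.5, -1.3]
gripper_width: 0.61
grasp_force: 63.4
```

```bash
python3 -m handwheel '[[[0,0,-0.002,0,0,0],[0,0,-0.002,0,0,0],[0,0,0,0,0,0]]]'; python3 -m handwheel '[[[0,0,-0.001,0,0,0],[0,0,-0.001,0,0,0],[0,0,0,0,0,0]]]'
```

```text
time: 7.15
tool_pos: [0.5045, 0.2996, 0.0261]
tool_rot: [0.0, 0.141, 0.99, 0.0]
contact_force: [-0.4, 0.2, -2.0]
gripper_width: 0.612
grasp_force: 63.5
time: 7.4
tool_pos: [0.5045, 0.2996, 0.026]
tool_rot: [-0.0, 0.141, 0.99, -0.0]
contact_force: [-6.7, -0.8, 10.1]
gripper_width: 0.61
grasp_force: 64.9
```

The force shows contact with the floor. Releasing, lifting and moving to the brass bush.

```bash
python3 -m handwheel '[[[0,0,0,0,0,0],[0,0,0,0,0,0],[0,0,0,0,0,0],[0,0,0,0,0,0],[0,0,0,0,0,0],[0,0,0.015,0,0,0],[0,0,0.025,0,0,0],[0,0,0.035,0,0,0],[0,0,0.035,0,0,0],[-0.0105,-0.0265,0.01,0,0,0],[-0.0105,-0.0265,0,0,0,0],[-0.0105,-0.0265,0,0,0,0],[-0.0105,-0.0265,0,0,0,0],[-0.0105,-0.0265,0,0,0,0],[-0.0105,-0.0265,0,0,0,0],[-0.0105,-0.0265,0,0,0,0],[-0.0105,-0.0235,0,0,0,0],[0,0,0,0,0,0],[0,0,0,0,0,0]]]' 1
python3 - <<'E'
from h import *
i=camera_info('wrist');p,d=grab_frame('wrist');cv2.imwrite('pics/w3.png',p)
for t in ['brass_bush','gear']:
  for r in masks_of('wrist',t)[:2]:
    P,_=cloud('wrist',d,r['region'],i)
    if len(P)>20:print(t,r['conf'],r['box'],np.round(circle(P),4))
p,d=grab_frame('top');i=None
P,_=cloud('top',d,np.ones((480,640),bool),i)
Q=P[(abs(P[:,0]-.503)<.045)&(abs(P[:,1]-.3)<.045)&(P[:,2]>.03)&(P[:,2]<.075)];print('piston in tray',circle(Q))
print(state()['tool_pos'])
E
```

```text
time: 8.98
tool_pos: [0.4201, 0.0897, 0.1438]
tool_rot: [0.0, 0.142, 0.99, 0.0]
contact_force: [-0.0, -0.3, -0.1]
gripper_width: 1.004
grasp_force: 0.0
brass_bush 0.93 [280.8, 195.6, 60.0, 75.5] [0.4204 0.0946 0.0171 0.0505]
brass_bush 0.26 [567.8, 226.8, 72.2, 96.9] [0.5057 0.2859 0.0226 0.0603]
gear 0.75 [49.6, 269.4, 83.1, 82.4] [ 0.4345 -0.0848  0.0136  0.0524]
piston in tray [0.50599486 0.30012473 0.02746192 0.06309847]
[0.42053834 0.09106437 0.14391366]
```

View pics/w3.png

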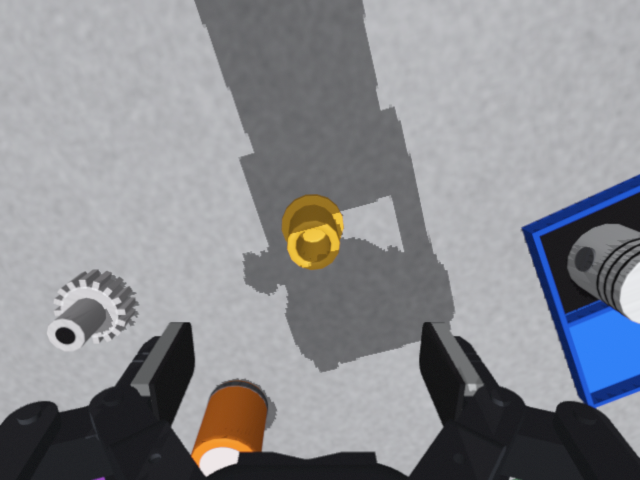

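The picture shows the piston upright in the black half (605,265), the brass bush at (313,240) and the gear at (90,315). The bush sits at (0.4205, 0.092), directly below the tool. Descending to grip it.

```bash
python3 -m handwheel '[[[0,0.001,-0.01,0,0,0],[0,0,-0.02,0,0,0],[0,0,-0.025,0,0,0],[0,0,-0.025,0,0,0],[0,0,-0.02,0,0,0],[0,0,-0.015,0,0,0],[0,0,-0.0095,0,0,0],[0,0,0,0,0,0],[0,0,0,0,0,0]]]'
python3 -m handwheel '[[[0,0,0,0,0,0],[0,0,0,0,0,0],[0,0,0,0,0,0],[0,0,0,0,0,0],[0,0,0,0,0,0],[0,0,0,0,0,0],[0,0,0,0,0,0],[0,0,0,0,0,0],[0,0,0,0,0,0],[0,0,0,0,0,0]]]' 0
```

```text
time: 9.93
tool_pos: [0.4199, 0.0917, 0.0188]
tool_rot: [-0.001, 0.141, 0.99, -0.0]
contact_force: [-0.1, 0.5, -0.0]
gripper_width: 0.999
grasp_force: 0.0
time: 10.77
tool_pos: [0.4214, 0.0915, 0.0205]
tool_rot: [0.001, 0.141, 0.99, 0.0]
contact_force: [-0.1, 1.0, 5.8]
gripper_width: 0.373
grasp_force: 60.2
```

```bash
python3 -m handwheel '[[[0,0,0.01,0,0,0],[0,0,0.025,0,0,0],[0,0,0.035,0,0,0],[0,0,0.03,0,0,0],[0.0083,0.0112,0,0,0,0],[0.0167,0.0224,0,0,0,0],[0.0167,0.0224,0,0,0,0],[0.0167,0.0224,0,0,0,0],[0.0167,0.0224,0,0,0,0],[0.0167,0.0224,0,0,0,0],[0.0167,0.0224,0,0,0,0],[0.0167,0.0224,0,0,0,0],[0.0167,0.0224,0,0,0,0],[0.0167,0.0224,0,0,0,0],[0.0083,0.0112,0,0,0,0],[0,0,0,0,0,0],[0,0,0,0,0,0],[0,0,0,0,0,0]]]'
```

```text
time: 12.27
tool_pos: [0.5861, 0.3145, 0.1186]
tool_rot: [-0.001, 0.141, 0.99, -0.001]
contact_force: [-0.4, 0.4, -2.1]
gripper_width: 0.377
grasp_force: 60.1
```

```bash
python3 -m handwheel '[[[0,0,-0.01,0,0,0],[0,0,-0.02,0,0,0],[0,0,-0.02,0,0,0],[0,0,-0.02,0,0,0],[0,0,-0.01,0,0,0],[0,0,-0.006,0,0,0],[0,0,-0.004,0,0,0],[0,0,0,0,0,0],[0,0,0,0,0,0]]]'; python3 -m handwheel '[[[0,0,-0.002,0,0,0],[0,0,-0.002,0,0,0],[0,0,0,0,0,0]]]'
```

```text
time: 13.02
tool_pos: [0.5878, 0.3155, 0.0304]
tool_rot: [0.001, 0.141, 0.99, 0.0]
contact_force: [-0.0, -0.6, -1.0]
gripper_width: 0.374
grasp_force: 60.1
time: 13.27
tool_pos: [0.5873, 0.3155, 0.0256]
tool_rot: [0.0, 0.141, 0.99, 0.0]
contact_force: [-0.6, 0.6, -2.1]
gripper_width: 0.373
grasp_force: 60.1
```

```bash
python3 -m handwheel '[[[0,0,-0.001,0,0,0],[0,0,-0.001,0,0,0],[0,0,0,0,0,0]]]'
```

```text
time: 13.52
tool_pos: [0.5874, 0.3155, 0.0246]
tool_rot: [0.0, 0.141, 0.99, 0.0]
contact_force: [-2.4, -1.3, 3.6]
gripper_width: 0.378
grasp_force: 60.7
```

```bash
python3 -m handwheel '[[[0,0,0,0,0,0],[0,0,0,0,0,0],[0,0,0,0,0,0],[0,0,0,0,0,0],[0,0,0,0,0,0],[0,0,0,0,0,0],[0,0,0.015,0,0,0],[0,0,0.025,0,0,0],[0,0,0.035,0,0,0],[0,0,0.035,0,0,0],[-0.005,-0.0125,0.01,0,0,0],[-0.011,-0.0285,0,0,0,0],[-0.011,-0.0285,0,0,0,0],[-0.011,-0.0285,0,0,0,0],[-0.011,-0.0285,0,0,0,0],[-0.011,-0.0285,0,0,0,0],[-0.011,-0.0285,0,0,0,0],[-0.011,-0.0285,0,0,0,0],[-0.011,-0.0285,0,0,0,0]]]' 1
python3 - <<'E'
from h import *
print(state()['joint_pos'])
i=camera_info('wrist');p,d=grab_frame('top');cv2.imwrite('pics/t4.png',p[200:360,100:300].repeat(3,0).repeat(3,1))
P,_=cloud('top',d,np.ones((480,640),bool))
Q=P[(abs(P[:,0]-.587)<.04)&(abs(P[:,1]-.315)<.04)&(P[:,2]>.03)&(P[:,2]<.075)];print('bush in tray',circle(Q))
E
```

```text
time: 15.1
tool_pos: [0.4937, 0.0737, 0.1446]
tool_rot: [0.001, 0.141, 0.99, 0.0]
contact_force: [0.6, -0.4, -0.5]
gripper_width: 1.003
grasp_force: 0.0
[-9.55218288e-04 -1.85407021e-01  1.98749536e+00 -8.98121436e-05
  1.33777790e+00 -1.28934043e+00]
bush in tray [0.58491212 0.31757116 0.0174953  0.05622462]
```

View pics/t4.png

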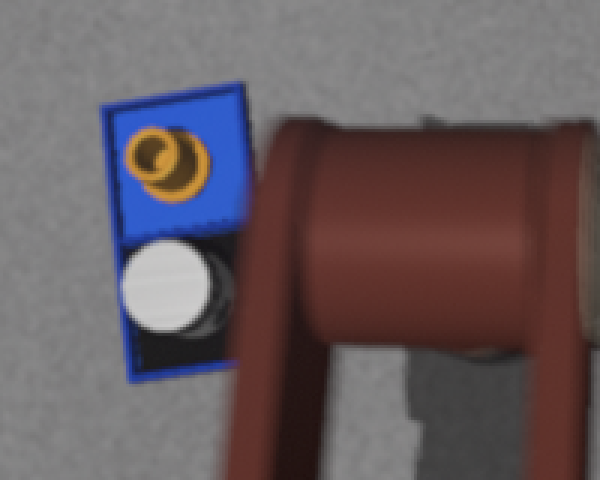

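The crop shows the bush upright in the bare half (150,155 in the crop) and the piston upright on the liner (167,287). The blue kit is complete. Now to the gear, turning +42° to suit the red tray.

```bash
python3 -m handwheel '[[[-0.01,-0.0267,0,0,0,7],[-0.01,-0.0267,0,0,0,7],[-0.01,-0.0267,0,0,0,7],[-0.01,-0.0267,0,0,0,7],[-0.01,-0.0267,0,0,0,7],[-0.01,-0.0267,0,0,0,7],[0,0,0,0,0,0],[0,0,0,0,0,0]]]'
python3 - <<'E'
from h import *
s=state();print(s['joint_pos'],s['tool_pos'],s['tool_rot'])
i=camera_info('wrist');p,d=grab_frame('wrist');cv2.imwrite('pics/w5.png',p)
for t in ['gear','filter']:
  for r in masks_of('wrist',t)[:2]:
    P,_=cloud('wrist',d,r['region'],i)
    if len(P)>20:print(t,r['conf'],r['box'],np.round(circle(P),4))
E
```

```text
time: 15.82
tool_pos: [0.4346, -0.0852, 0.1444]
tool_rot: [0.001, -0.219, 0.976, -0.0]
contact_force: [0.2, 0.2, 0.1]
gripper_width: 0.999
grasp_force: 0.0
[-3.62242401e-01 -3.40071198e-01  2.11275687e+00  3.36755039e-04
  1.36716361e+00 -2.37407939e+00] [ 0.43457738 -0.08524168  0.14442707] [ 8.18575096e-04 -2.18704210e-01  9.75790798e-01 -3.42010986e-04]
gear 0.56 [269.4, 189.7, 73.3, 76.3] [ 0.4344 -0.0848  0.013   0.0526]
filter 0.93 [173.7, 319.0, 64.3, 106.5] [ 0.519  -0.1197  0.072   0.0668]
filter 0.58 [285.2, 359.6, 73.7, 99.9] [ 0.5002 -0.0499  0.0845  0.0666]
```

View pics/w5.png

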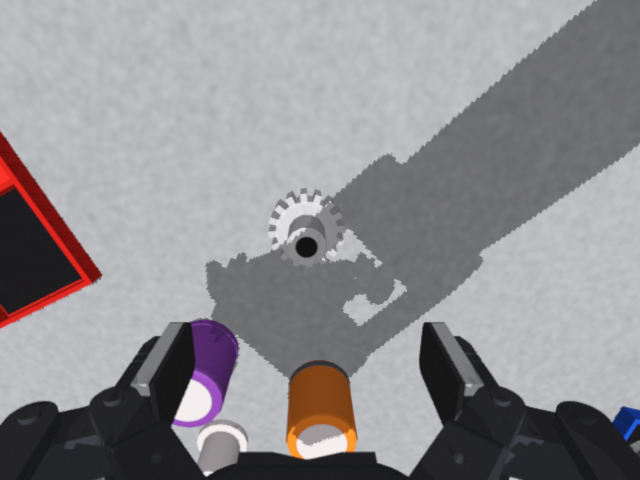

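The gear hub is at (306,247), directly under the tool at (0.4345, -0.085). The orange filter (322,400) and the purple can (205,370) are clear.

```bash
python3 -m handwheel '[[[0,0,-0.01,0,0,0],[0,0,-0.02,0,0,0],[0,0,-0.025,0,0,0],[0,0,-0.025,0,0,0],[0,0,-0.02,0,0,0],[0,0,-0.012,0,0,0],[0,0,-0.0075,0,0,0],[0,0,0,0,0,0],[0,0,0,0,0,0]]]'
python3 -m handwheel '[[[0,0,0,0,0,0],[0,0,0,0,0,0],[0,0,0,0,0,0],[0,0,0,0,0,0],[0,0,0,0,0,0],[0,0,0,0,0,0],[0,0,0,0,0,0],[0,0,0,0,0,0],[0,0,0,0,0,0],[0,0,0,0,0,0],[0,0,0,0,0,0]]]' 0
```

```text
time: 16.72
tool_pos: [0.4346, -0.0838, 0.0236]
tool_rot: [-0.0, -0.221, 0.975, 0.0]
contact_force: [0.7, -0.3, -1.1]
gripper_width: 0.996
grasp_force: 0.0
time: 17.63
tool_pos: [0.4352, -0.0846, 0.0246]
tool_rot: [0.0, -0.221, 0.975, -0.0]
contact_force: [-1.4, -1.1, 5.8]
gripper_width: 0.285
grasp_force: 59.1
```

```bash
python3 -m handwheel '[[[0,0,0.01,0,0,0],[0,0,0.025,0,0,0],[0,0,0.035,0,0,0],[0,0,0.03,0,0,0],[0.0063,-0.0105,0,0,0,0],[0.0126,-0.021,0,0,0,0],[0.0126,-0.021,0,0,0,0],[0.0126,-0.021,0,0,0,0],[0.0126,-0.021,0,0,0,0],[0.0126,-0.021,0,0,0,0],[0.0126,-0.021,0,0,0,0],[0.0126,-0.021,0,0,0,0],[0.0126,-0.021,0,0,0,0],[0.0063,-0.0105,0,0,0,0],[0,0,0,0,0,0],[0,0,0,0,0,0],[0,0,0,0,0,0]]]'
python3 - <<'E'
from h import *
i=camera_info('wrist');p,d=grab_frame('wrist');cv2.imwrite('pics/w6.png',p)
P,uv=cloud('wrist',d,np.ones((480,640),bool),i)
c=p[uv[:,1],uv[:,0]].astype(int)
q=(c[:,2]>90)&(c[:,0]<60)&(c[:,1]<60)&(P[:,2]<.03)
print(cv2.minAreaRect(P[q,:2].astype(np.float32)),np.percentile(P[q,2],[5,50,97]),q.sum(),state()['tool_pos'])
E
```

```text
time: 19.05
tool_pos: [0.5469, -0.2723, 0.1224]
tool_rot: [-0.001, -0.221, 0.975, 0.001]
contact_force: [1.0, 0.0, -2.4]
gripper_width: 0.283
grasp_force: 59.5
((0.5222955942153931, -0.3089897036552429), (0.17462553083896637, 0.09170904010534286), 51.311866760253906) [0.00335019 0.01196851 0.01660217] 5322 [ 0.54700922 -0.27221215  0.12272613]
```

View pics/w6.png

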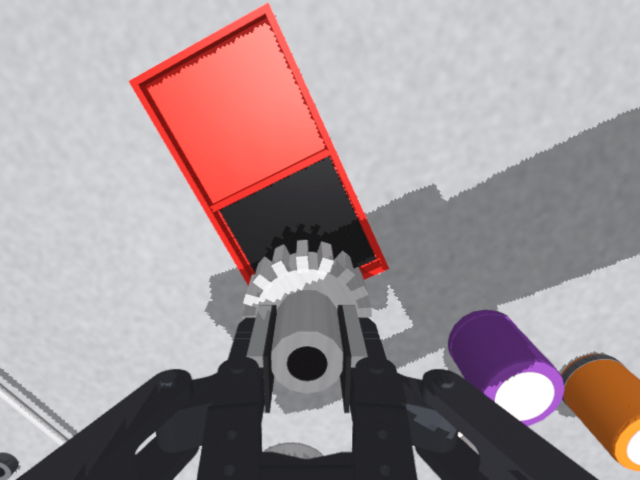

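The gear is held upright at (306,320) over the black half of the red tray, and the bare half is at (240,110). The tray centre is (0.522, -0.308), yaw 51°, so the liner half is at (0.549, -0.2745). Lowering.

```bash
python3 -m handwheel '[[[0.001,-0.001,-0.01,0,0,0],[0,0,-0.02,0,0,0],[0,0,-0.02,0,0,0],[0,0,-0.02,0,0,0],[0,0,-0.012,0,0,0],[0,0,-0.006,0,0,0],[0,0,-0.003,0,0,0],[0,0,0,0,0,0],[0,0,0,0,0,0]]]'; python3 -m handwheel '[[[0,0,-0.001,0,0,0],[0,0,-0.001,0,0,0],[0,0,0,0,0,0]]]'
```

```text
time: 19.85
tool_pos: [0.5497, -0.2747, 0.0339]
tool_rot: [0.001, -0.221, 0.975, -0.001]
contact_force: [-0.3, -0.2, -2.6]
gripper_width: 0.281
grasp_force: 59.5
time: 20.1
tool_pos: [0.5493, -0.2746, 0.0315]
tool_rot: [0.0, -0.221, 0.975, -0.0]
contact_force: [0.5, -0.0, -2.0]
gripper_width: 0.287
grasp_force: 59.5
```

```bash
python3 -m handwheel '[[[0,0,-0.001,0,0,0],[0,0,-0.0015,0,0,0],[0,0,0,0,0,0]]]'; python3 -m handwheel '[[[0,0,-0.001,0,0,0],[0,0,0,0,0,0]]]'
```

```text
time: 20.35
tool_pos: [0.5492, -0.2745, 0.0287]
tool_rot: [0.0, -0.221, 0.975, -0.0]
contact_force: [0.1, -0.5, -0.4]
gripper_width: 0.284
grasp_force: 59.8
time: 20.52
tool_pos: [0.5493, -0.2746, 0.0287]
tool_rot: [0.0, -0.221, 0.975, -0.0]
contact_force: [-3.3, 1.1, 5.0]
gripper_width: 0.284
grasp_force: 60.5
```

```bash
python3 -m handwheel '[[[0,0,0,0,0,0],[0,0,0,0,0,0],[0,0,0,0,0,0],[0,0,0,0,0,0],[0,0,0,0,0,0],[0,0,0,0,0,0],[0,0,0.015,0,0,0],[0,0,0.025,0,0,0],[0,0,0.035,0,0,0],[0,0,0.035,0,0,0],[0.0012,0.0327,0.01,0,0,0],[0.0012,0.0327,0,0,0,0],[0.0012,0.0327,0,0,0,0],[0.0012,0.0327,0,0,0,0],[0.0012,0.0327,0,0,0,0],[0.0012,0.0327,0,0,0,0],[0.0012,0.0327,0,0,0,0],[0.0012,0.0327,0,0,0,0],[0,0,0,0,0,0],[0,0,0,0,0,0]]]' 1
python3 - <<'E'
from h import *
i=camera_info('wrist');print(state()['tool_pos']);p,d=grab_frame('wrist');cv2.imwrite('pics/w7.png',p)
for r in masks_of('wrist','filter')[:2]:
    P,_=cloud('wrist',d,cv2.erode(r['region'].astype(np.uint8),np.ones((5,5)))>0,i);print(r['conf'],r['box'],np.round(circle(P),4))
p,d=grab_frame('top')
P,_=cloud('top',d,np.ones((480,640),bool))
Q=P[(abs(P[:,0]-.549)<.04)&(abs(P[:,1]+.2745)<.04)&(P[:,2]>.03)&(P[:,2]<.075)];print('gear in tray',circle(Q))
E
```

```text
time: 22.18
tool_pos: [0.5584, -0.0113, 0.1472]
tool_rot: [-0.0, -0.222, 0.975, -0.0]
contact_force: [-0.4, 0.4, -0.1]
gripper_width: 1.001
grasp_force: 0.0
[ 0.55840102 -0.0113266   0.14724555]
0.92 [259.6, 192.6, 84.0, 98.2] [ 0.559  -0.014   0.0247  0.0671]
0.72 [92.2, 132.7, 114.8, 96.8] [ 0.5642 -0.1137  0.025   0.067 ]
gear in tray [ 0.54635364 -0.27200922  0.01296684  0.05736382]
```

View pics/w7.png

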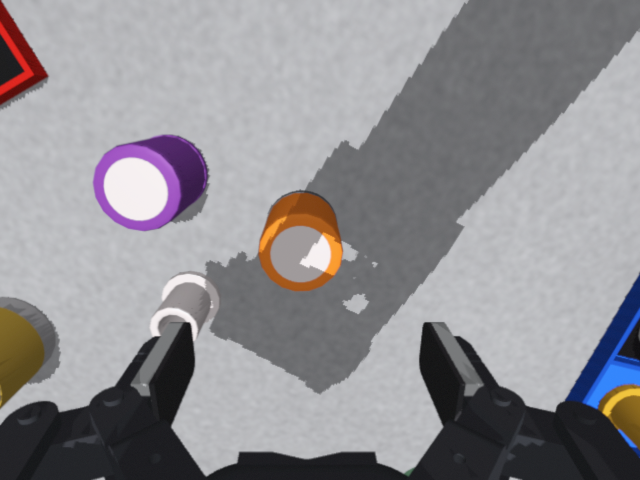

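The orange filter's top is at (300,255), under the tool. The purple can (140,185) and the white bush (180,310) are clear. The gear stands in its half, top at 0.057. Gripping the filter.

```bash
python3 -m handwheel '[[[0.0005,-0.002,-0.01,0,0,0],[0,0,-0.02,0,0,0],[0,0,-0.025,0,0,0],[0,0,-0.025,0,0,0],[0,0,-0.02,0,0,0],[0,0,-0.012,0,0,0],[0,0,-0.006,0,0,0],[0,0,0,0,0,0],[0,0,0,0,0,0]]]'
python3 -m handwheel '[[[0,0,0,0,0,0],[0,0,0,0,0,0],[0,0,0,0,0,0],[0,0,0,0,0,0],[0,0,0,0,0,0],[0,0,0,0,0,0],[0,0,0,0,0,0],[0,0,0,0,0,0]]]' 0
```

```text
time: 23.08
tool_pos: [0.5596, -0.0152, 0.0298]
tool_rot: [0.0, -0.221, 0.975, -0.0]
contact_force: [0.2, -0.3, 0.6]
gripper_width: 0.998
grasp_force: 0.0
time: 23.75
tool_pos: [0.5604, -0.0148, 0.0311]
tool_rot: [0.001, -0.221, 0.975, -0.001]
contact_force: [-0.4, 0.5, 6.0]
gripper_width: 0.589
grasp_force: 63.1
```

```bash
python3 -m handwheel '[[[0,0,0.01,0,0,0],[0,0,0.025,0,0,0],[0,0,0.035,0,0,0],[0,0,0.03,0,0,0],[-0.0023,-0.012,0,0,0,0],[-0.0055,-0.0275,0,0,0,0],[-0.0055,-0.0275,0,0,0,0],[-0.0055,-0.0275,0,0,0,0],[-0.0055,-0.0275,0,0,0,0],[-0.0055,-0.0275,0,0,0,0],[-0.0055,-0.0275,0,0,0,0],[-0.0055,-0.0275,0,0,0,0],[-0.0055,-0.0275,0,0,0,0],[-0.0055,-0.0275,0,0,0,0],[-0.0055,-0.0275,0,0,0,0],[-0.0055,-0.0275,0,0,0,0],[-0.0023,-0.012,0,0,0,0],[0,0,0,0,0,0],[0,0,0,0,0,0]]]'
```

```text
time: 25.33
tool_pos: [0.4932, -0.3409, 0.1284]
tool_rot: [-0.0, -0.22, 0.975, 0.001]
contact_force: [0.7, -0.0, -2.3]
gripper_width: 0.588
grasp_force: 63.0
```

```bash
python3 -m handwheel '[[[0.001,0,-0.01,0,0,0],[0,0,-0.02,0,0,0],[0,0,-0.02,0,0,0],[0,0,-0.02,0,0,0],[0,0,-0.012,0,0,0],[0,0,-0.006,0,0,0],[0,0,-0.003,0,0,0],[0,0,0,0,0,0],[0,0,0,0,0,0]]]'; python3 -m handwheel '[[[0,0,-0.001,0,0,0],[0,0,-0.001,0,0,0],[0,0,0,0,0,0]]]'
```

```text
time: 26.08
tool_pos: [0.4957, -0.3415, 0.0394]
tool_rot: [0.001, -0.221, 0.975, -0.001]
contact_force: [0.5, -0.4, -2.6]
gripper_width: 0.587
grasp_force: 62.9
time: 26.33
tool_pos: [0.4953, -0.3416, 0.037]
tool_rot: [0.0, -0.221, 0.975, -0.0]
contact_force: [0.2, -0.4, -2.6]
gripper_width: 0.585
grasp_force: 62.9
```

```bash
python3 -m handwheel '[[[0,0,-0.001,0,0,0],[0,0,-0.001,0,0,0],[0,0,0,0,0,0]]]'
```

```text
time: 26.58
tool_pos: [0.4951, -0.3415, 0.0351]
tool_rot: [0.0, -0.221, 0.975, -0.0]
contact_force: [-1.3, 1.3, 2.8]
gripper_width: 0.591
grasp_force: 63.4
```

Contact again. Releasing and backing off.

```bash
python3 -m handwheel '[[[0,0,0,0,0,0],[0,0,0,0,0,0],[0,0,0,0,0,0],[0,0,0,0,0,0],[0,0,0,0,0,0],[0,0,0,0,0,0],[0,0,0.015,0,0,0],[0,0,0.025,0,0,0],[0,0,0.035,0,0,0],[0,0,0.035,0,0,0],[0,0,0.03,0,0,0],[0,0.03,0,0,0,0],[0,0.03,0,0,0,0],[0,0.03,0,0,0,0],[0,0.03,0,0,0,0],[0,0.03,0,0,0,0],[-0.01,0.03,0,0,0,0],[-0.01,0.03,0,0,0,0],[0,0,0,0,0,0],[0,0,0,0,0,0]]]' 1
python3 - <<'E'
from h import *
p,d=grab_frame('side');cv2.imwrite('pics/s8.png',p);p,d=grab_frame('top');cv2.imwrite('pics/t8.png',p)
P,_=cloud('top',d,np.ones((480,640),bool))
for n,x,y in [('filter',.495,-.3415),('gear',.549,-.2745),('piston',.504,.3),('bush',.587,.315)]:
  Q=P[(np.hypot(P[:,0]-x,P[:,1]-y)<.04)&(P[:,2]>.03)&(P[:,2]<.09)];print(n,circle(Q) if len(Q) else None)
E
```

```text
time: 28.25
tool_pos: [0.4747, -0.13, 0.1743]
tool_rot: [0.0, -0.222, 0.975, -0.0]
contact_force: [0.1, -0.4, -0.0]
gripper_width: 0.998
grasp_force: 0.0
filter [ 0.49416071 -0.33918071  0.02518851  0.07188673]
gear [ 0.55815053 -0.27861848  0.00218653  0.05408744]
piston [0.5059244  0.30116433 0.02734826 0.06295454]
bush [0.58491838 0.31729552 0.01746246 0.05594775]
```

View pics/s8.png

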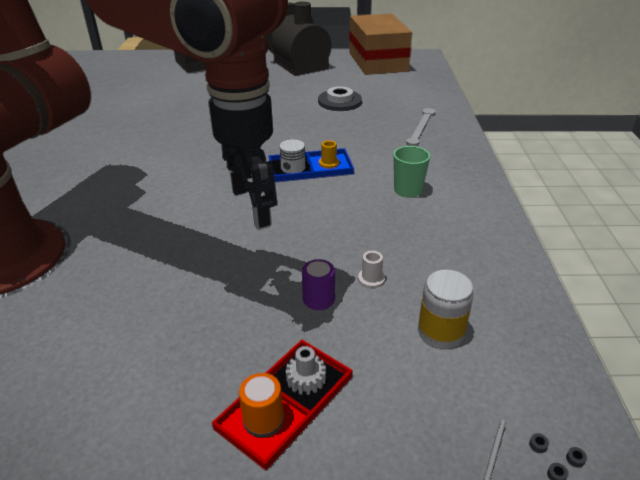

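View pics/t8.png

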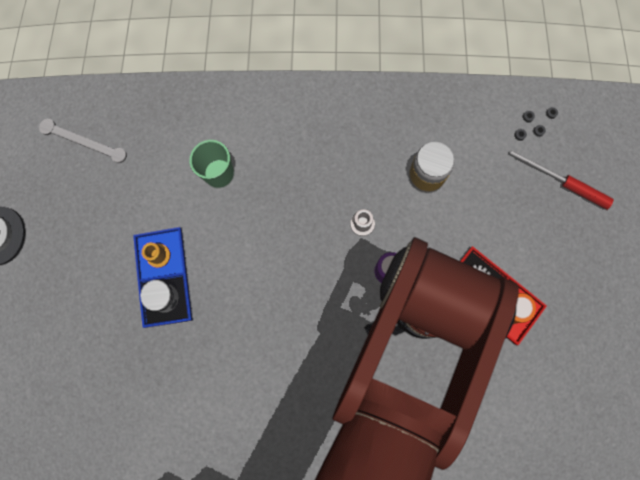

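The side view shows all four parts upright in their halves: piston (292,156), bush (329,153), gear (305,370) and filter (262,403). The top view shows the white bush (363,221), cup (210,160) and tin (434,162) where they stood. The robot is touching nothing.

```bash
python3 -c "from plant import job_done; print(job_done())"
```

```text
the job is handed in; nothing more can be done
None
```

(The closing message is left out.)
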